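# Collect the turned spindles from the machine's catch tray

## Task

Collect the two finished, round turned spindles from the sloping catch tray of the turning machine and lay each gently in the open plywood tote, lying flat on its floor; do not drop them. Leave the unturned square billet in the tray, and do not disturb the mallet, the gouge or the wooden ring on the bench.

Things in the scene. Friction and masses are not known exactly. Their poses are not given: they have to be found in the camera images.
- machine: grey bench machine, 380 mm wide, 340 mm high, with a steel catch tray in front that rises at 35 degrees towards it. Origin on the bench, straight below the centre of the part in the tray's middle lane; x points level into the machine (the tray rises that way), y across the tray, z up. Housing begins at x = 130 mm.
- tray_mid (a point): centre of the part in the middle lane (axes as the machine's). Three lanes at y = -85, 0, +85 mm; in each a part lies on two 8 mm rails 26 mm apart, its length up the slope, its low end against a lip. Square to the slope, rail tops are 20.5 mm below the part's centre line, tray floor 41.5 mm below, lip top 3.5 mm above. Grip with the tool leaning, square to the slope.
- hood_edge (a point): middle of the free lower edge of the level hood plate, 260 mm above the bench and 150 mm straight above the middle part's centre (axes as the machine's). The plate runs from here 130 mm in +x to the housing and 150 mm to either side in y, with a 16 mm high rim: it covers the upper half of the parts from above.
- spindle_a: a finished turned wooden spindle: three round barrels 44 mm in diameter with narrow grooves between, and an eight-sided block 45 mm across flats and 16 mm long at each end, 130 mm long, about 0.12 kg. Origin at its centre, in the middle of the middle barrel (30 mm long; grip here); x along its length (up the slope in the tray).
- spindle_b: the other finished turned wooden spindle: three round barrels 44 mm in diameter with narrow grooves between, and an eight-sided block 45 mm across flats and 16 mm long at each end, 130 mm long, about 0.12 kg. Origin at its centre, in the middle of the middle barrel (30 mm long; grip here); x along its length (up the slope in the tray).
- billet: unturned square wooden billet, 130 x 41 x 41 mm, in one of the three lanes; stays there. Origin at its centre, x along its length.
- tote: open plywood tote standing on the bench, 320 mm along its x, 220 mm along its y, 70 mm high, walls and floor 6 mm thick, 1.2 kg. Origin at the centre of its underside, z up.
- mallet: round wooden carver's mallet standing upright on its head, 240 mm high, 90 mm in diameter. Origin at the centre of its underside. Leave alone.
- gouge: carving gouge lying on the bench, wooden handle and steel blade, 220 mm long, 24 mm thick. Origin on the bench below its middle, x towards the blade. Leave alone.
- rosette: flat wooden ring, 120 mm outside, 64 mm inside, 20 mm thick, lying on the bench. Origin at the centre of its underside. Leave alone.
Mind the look-alikes: they are no part of the job. What is shaped like the spindle_a but red or yellow is not meant. What is shaped like the spindle_b but yellow is not meant.

How it is judged (in metres and radians):
At the end, for the whole second after the job is handed in: Both spindles lie at rest inside the tote, flat on its floor: centres within its walls and less than 42 mm above its underside, lengths within about 14 degrees of level. The billet is still in its lane, within 30 mm of its start (x of spindle_a in the frame of tote between -0.155 and 0.155 m and y of spindle_a in the frame of tote between -0.105 and 0.105 m and z of each of spindle_a, spindle_b in the frame of tote below 0.042 m and angle between spindle_a's own x axis and vertical between 1.32 and 1.82 rad and linear speed of each of spindle_a, spindle_b below 0.03 m/s and x of spindle_b in the frame of tote between -0.155 and 0.155 m and y of spindle_b in the frame of tote between -0.105 and 0.105 m and angle between spindle_b's own x axis and vertical between 1.32 and 1.82 rad and distance of billet from where it was at the start of the episode below 0.03 m); the robot touches nothing.
It fails at once if a spindle is dropped: it moves faster than 0.75 m/s while the fingers do not hold it ((linear speed of spindle_a above 0.75 m/s and contact force between spindle_a and the fingers below 0.1 N) or (linear speed of spindle_b above 0.75 m/s and contact force between spindle_b and the fingers below 0.1 N)).
It fails at once if the square billet is moved by more than 30 mm (distance of billet from where it was at the start of the episode above 0.03 m).
It fails at once if the mallet, the gouge or the wooden ring is moved by more than 30 mm (distance of any of mallet, gouge, rosette from where it was at the start of the episode above 0.03 m).
It also fails if it takes over 54 s, if anything falls off the work surface, if the arm or the gripper's body presses on something with over 40 N, if the wrist force passes 120 N, or if a joint passes its speed limit or range.

## Robot

A 6-joint arm with a two-finger parallel gripper is mounted at the origin on the work surface. World frame = base frame: x ahead of the robot, y to its left, z up, the work surface at z = 0. Lengths are in mm, angles in rad, forces in N, time in s.
With the tool pointing down it reaches from about 325 to 775 mm from the base axis. Payload 5.5 kg.
Tool frame: the origin (TCP) lies at the very end of the fingers, on their centre line; the grasp point (between the pads) lies 19 mm behind it; z points along the fingers, y is the line along which they close (so a half turn about z gives the same grasp; the last joint's range is limited). The gripper opens to 85 mm and grips with 20 to 120 N. Pads are 22 mm wide; open, the fingers measure 114 mm over their backs; the gripper's body (76 mm by 85 mm) begins 54 mm behind the grasp point. The pads swing forward as they close: fully open they stand 13 mm farther back than shut.
Start: joints at [1.208, 0.091, 1.231, -0, 1.82, -0.057], TCP at [180.638, 572.177, 231.275] pointing down, gripper open.
Joint ranges: [-2.87, 2.87], [-0.86, 2.18], [0.17, 2.46], [-1.51, 4.65], [0.06, 2.69], [-2.65, 2.65]. Speed limits (rad/s): [2.57, 2.57, 3.01, 3.14, 3.14, 3.14].

## Interface

Orientations are given as a rotation vector (axis times angle).
In Python, from rig import env gives the robot as it stands. The module is installed in compiled form; this text tells all that it offers.
- The arm moves only by the tool step_arm, never from a script. Its argument "commands" is a list of rows, each a list of 7 numbers: the shift along the tool's x, y, z in units of 2.5 cm (1.0 is 2.5 cm), then the turn, a rotation vector about the tool's x, y, z in units of 60 degrees (1.0 is 60 degrees), then the opening, from 0 (shut) to 1 (fully open). In form: [[dx, dy, dz, wx, wy, wz, claw], ...]. A call has 1 to 8 rows; each row shifts and turns the commanded pose from where the row before left it, along the tool's axes as they then stand; what a row does not reach is not made up. A row lasts 1/10 s, in which the tool goes at most 50 mm and 8.59 degrees, less where a joint would pass 70% of its speed; a pose out of reach is approached as far as the arm can. A call with a number of a shift or a turn outside -1 to 1 is refused whole. A call with a gripper value outside its range is refused whole. The fingers move at their own pace and stop on an object; "grip_force" is the grip in N (left out, the last holds). Time passes only in rows, so rows that do not move let the fingers close. It gives the time, the measured TCP pose, the force, the opening and the grip force at its end, in the units of the state.
- env.get_state(): the state, without advancing time (a new reading comes with each control period).
- env.read_camera(name): name is "scene" or "top" or "wrist"; returns a dict with "image" (420x560x3 uint8, red, green, blue), "camera_matrix" (3x3 intrinsics, pixels), "view" (4x4, takes a point from world to camera coordinates); the wrist camera has in their place "hand_eye" (4x4, takes a point from camera to tool coordinates, whose origin is the TCP and whose axes are the flange's). Camera axes: x right, y down, z forward; pixel columns grow to the right and rows downward; lengths in mm; the calibration is good to about 2 mm. A picture is of the moment at which its call begins: read the wrist's pose just before it. There is no depth.
- env.job_done(): hands the job in; it is judged then, once.
Trained networks look in the newest picture that a camera, given by its name, has taken for a name from the list of things; names that differ only in an ending like _2 or _b are one class to them, and where a whole thing is asked for, a point or a joint stands for the part that bears it (a point fixed in the world has none). Each returns a list of dicts, best first, with "conf" (0 to 1); they miss things now and then, are a little off and sometimes report something else, mostly with a low value. They report only what shows in the picture. A call takes as long as a camera call. They do not tell look-alikes from the thing itself.
- env.search_frame(camera, thing): "extent" ([centre column, centre row, width, height] in pixels, round what is visible of it).
The state is a dict: "t": time; "joint_pos": joint angles; "joint_velocities": joint speeds; "joint_efforts": joint torques, N m; "tool_pos": TCP position; "eef_rot": TCP orientation; "ft_force": force on the tool from outside, world axes, zero at the start; "torque": the same for the moment, N m; "opening": finger opening in mm; "finger_force": force on a finger pad.
Only numpy, scipy, OpenCV 4.12 (cv2) and the standard library are available. Lean on these libraries where they do the work, as an engineer would, in place of code of your own. Each camera call takes 0.05 s, during which the arm holds its last target. There are 200 camera calls.

## Working session

There is one attempt and no reset: what is moved stays moved. The work goes in short steps, Python scripts to look and compute and a tool call to move; the robot and the scene stay as the last step left them, time stands still between calls to the robot, and variables do not carry over. Pictures are saved under pics/ and viewed, at most 10 in all, crops included, and the job is handed in when it is done.

Besides the shell and the picture viewer there is one more tool, called by a JSON object that holds its "api" and its "payload". step_arm: Moves the arm, as the interface text tells. Its arguments: {"type":"object","properties":{"commands":{"type":"array","items":{"type":"array","items":{"type":"number"}}},"grip_force":{"type":"number"}},"required":["commands"]}

```bash
mkdir -p pics
python3 - <<'E'
from rig import env
import cv2,numpy as np
np.set_printoptions(precision=3,suppress=True)
for c in ["scene","top"]:
    r=env.read_camera(c); cv2.imwrite(f"pics/{c}0.png",r["image"][:,:,::-1])
    print(c,r["camera_matrix"].tolist(),r["view"].round(4).tolist())
    for n in ["machine","spindle_a","billet","tote","mallet","gouge","rosette"]:
        print(n,[(np.round(d["extent"]).tolist(),round(d["conf"],2)) for d in env.search_frame(c,n)][:5])
s=env.get_state();print(s["eef_rot"],s["tool_pos"],s["t"],s["opening"])
E
```

```text
scene [[523.129739919368, 0.0, 289.0317773953491], [0.0, 523.129739919368, 205.85847558419673], [0.0, 0.0, 1.0]] [[0.8806, 0.4736, 0.0156, -459.9786], [0.3282, -0.586, -0.7409, -57.5116], [-0.3417, 0.6575, -0.6715, 1668.4321], [0.0, 0.0, 0.0, 1.0]]
machine [([373.0, 144.0, 186.0, 194.0], 0.92)]
spindle_a [([254.0, 181.0, 26.0, 32.0], 0.91), ([307.0, 177.0, 34.0, 41.0], 0.67), ([269.0, 238.0, 19.0, 43.0], 0.63), ([270.0, 149.0, 35.0, 37.0], 0.55)]
billet [([330.0, 189.0, 35.0, 42.0], 0.61)]
tote [([229.0, 297.0, 157.0, 126.0], 0.61), ([374.0, 144.0, 186.0, 193.0], 0.47)]
mallet [([260.0, 357.0, 44.0, 84.0], 0.88)]
gouge [([339.0, 319.0, 58.0, 65.0], 0.55)]
rosette [([383.0, 265.0, 44.0, 38.0], 0.81)]
top [[535.4952105611551, 0.0, 285.785737442318], [0.0, 535.4952105611551, 210.0209016830956], [0.0, 0.0, 1.0]] [[0.0106, -0.9999, -0.0062, -14.9569], [-0.9905, -0.0097, -0.1374, 542.4498], [0.1374, 0.0076, -0.9905, 1473.2915], [0.0, 0.0, 0.0, 1.0]]
machine [([128.0, 169.0, 252.0, 183.0], 0.6)]
spindle_a [([223.0, 230.0, 36.0, 20.0], 0.96), ([148.0, 314.0, 40.0, 50.0], 0.74), ([286.0, 238.0, 43.0, 31.0], 0.71), ([235.0, 166.0, 32.0, 20.0], 0.62), ([215.0, 298.0, 34.0, 52.0], 0.56)]
billet [([230.0, 198.0, 32.0, 23.0], 0.93)]
tote [([371.0, 233.0, 96.0, 124.0], 0.61)]
mallet [([430.0, 166.0, 41.0, 39.0], 0.56)]
gouge [([341.0, 146.0, 76.0, 18.0], 0.9), ([263.0, 132.0, 39.0, 42.0], 0.29)]
rosette [([264.0, 133.0, 38.0, 43.0], 0.65), ([127.0, 168.0, 250.0, 183.0], 0.24)]
[-0.478 -3.105 -0.   ] [180.617 572.174 231.299] 0.8 85.15768017445292
```

View pics/scene0.png

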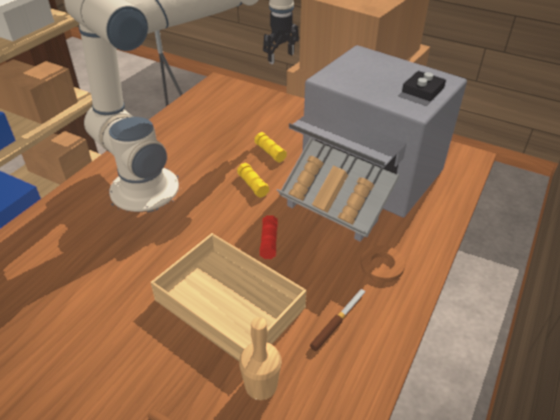

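View pics/top0.png

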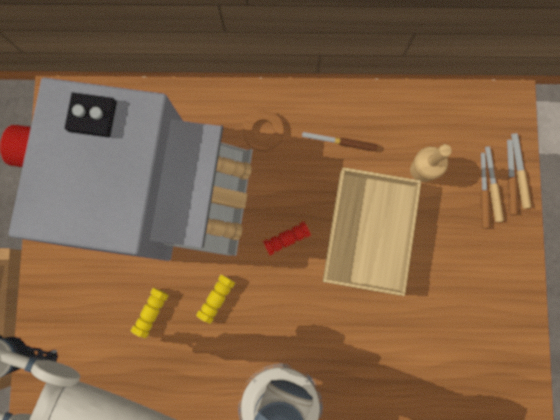

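Both spindles show in the outer lanes: upper-left (307,177) and lower-right (358,200) in the scene view, with the billet between them at (330,189). The yellow and red ones on the bench are look-alikes. The tote is at (371,233) in the top view, with the mallet beside its far right corner.

```bash
cat > h.py <<'E'
from rig import env
import cv2,numpy as np
from scipy.optimize import least_squares
from scipy.spatial.transform import Rotation as R
np.set_printoptions(precision=2,suppress=True)
def proj(K,V,P):
    p=np.atleast_2d(P)@V[:3,:3].T+V[:3,3]; q=p@K.T; return q[:,:2]/q[:,2:]
def M(p,P):  # planar pose (x,y,yaw) -> world
    P=np.atleast_2d(P).astype(float); c,s=np.cos(p[2]),np.sin(p[2])
    return np.c_[p[0]+c*P[:,0]-s*P[:,1],p[1]+s*P[:,0]+c*P[:,1],P[:,2]]
def wristcam():
    s=env.get_state(); r=env.read_camera("wrist")
    T=np.eye(4);T[:3,:3]=R.from_rotvec(s["eef_rot"]).as_matrix();T[:3,3]=s["tool_pos"]
    return r["image"],np.array(r["camera_matrix"]),np.linalg.inv(T@np.array(r["hand_eye"])),r["hand_eye"]
def goal(Rw,P):
    "print tool-frame shift (2.5cm units) and turn (60deg units) to the goal"
    s=env.get_state(); R0=R.from_rotvec(s["eef_rot"])
    print("shift",R0.inv().apply(np.array(P)-s["tool_pos"])/25,"turn",(R0.inv()*Rw).as_rotvec()/np.radians(60))
E
python3 - <<'E'
from h import *
cs={c:env.read_camera(c) for c in["top","scene"]}
def fit(obs,x0):
    def f(p): return np.concatenate([(proj(np.array(cs[c]["camera_matrix"]),np.array(cs[c]["view"]),M(p,P))-u).ravel() for c,u,P in obs])
    r=least_squares(f,x0,loss="soft_l1",f_scale=3); print(r.x,f(r.x).reshape(-1,2).tolist()); return r.x
m=fit([("top",(168,97),(130,-190,340)),("top",(137,255),(130,190,340)),("top",(221,126),(0,-150,260)),("top",(206,252),(0,150,260)),
 ("scene",(291,127),(0,150,260)),("scene",(388,163),(0,-150,260)),("scene",(307,177),(0,85,110)),("scene",(358,200),(0,-85,110)),("scene",(330,189),(0,0,110))],[500,250,1.5])
t=fit([("top",(343,169),(160,110,70)),("top",(420,180),(160,-110,70)),("top",(404,294),(-160,-110,70)),("top",(325,281),(-160,110,70)),
("scene",(213,237),(-160,110,70)),("scene",(153,286),(-160,-110,70)),("scene",(304,291),(160,110,70))],[500,-150,0])
for y in(85,0,-85): print(y,M(m,(0,y,110)))
print(wristcam()[3])
# viewing pose: square to slope, TCP 180 mm off the parts
a=np.radians(35); ex=M([0,0,m[2]],(1,0,0))[0]; z=np.sin(a)*ex+np.array([0,0,-np.cos(a)])
for sg in(1,-1):
    y=sg*M([0,0,m[2]],(0,1,0))[0]; Rw=R.from_matrix(np.c_[np.cross(y,z),y,z])
    goal(Rw,M(m,(0,0,110))[0]-200*z)
E
```

```text
[568.15 166.25   1.46] [[-3.804719749982411, -3.701174189457845], [0.7037383257300576, 0.9000670360241543], [0.4230365196911805, 0.5459176505644479], [-2.325565273184907, -4.245866329072385], [-1.973248169893111, 0.6226430188147845], [-3.320334963141761, 3.179794556541225], [-0.6959514676369736, 0.6345399862952945], [-1.359920392710933, -0.018309267182075928], [0.8847820072483046, -0.4526139928156283]]
[ 487.06 -251.95   -0.16] [[0.04122205837876436, -2.509537471105176], [1.4012982778708079, -0.7769018885500145], [1.8077939501590663, 0.223991554931672], [0.1905412305941354, -0.38869148598206493], [-1.1376168578194097, -4.11591214862932], [-2.7150449162151062, -3.4117855239323376], [3.2150013816042815, -1.0660763011699714]]
85 [[483.7  175.94 110.  ]]
0 [[568.15 166.25 110.  ]]
-85 [[652.59 156.56 110.  ]]
[[   0.     -0.97   -0.26   66.34]
 [   1.      0.      0.      0.55]
 [   0.     -0.26    0.97 -141.53]
 [   0.      0.      0.      1.  ]]
shift [-20.54 -15.32  -1.7 ] turn [-0.51 -0.42 -1.62]
shift [-20.54 -15.32  -1.7 ] turn [-0.4   0.49  1.27]
```

```bash
cat >> h.py <<'E'
a35=np.radians(35)
def Rtray(yaw):
    ex=np.array([np.cos(yaw),np.sin(yaw),0]); y=np.array([-np.sin(yaw),np.cos(yaw),0])
    z=np.sin(a35)*ex+np.array([0,0,-np.cos(a35)]); return R.from_matrix(np.c_[np.cross(y,z),y,z])
def plan(wps,claw,step=22,ang=7,ref=None):
    "work out rounded tool-axis rows through waypoints (pos, Rotation or None)"
    s=env.get_state(); P,Q=ref or (np.array(s["tool_pos"]),R.from_rotvec(s["eef_rot"])); rows=[]
    for G,RG in wps:
        G=np.array(G,float); RG=RG or Q; dv=(Q.inv()*RG).as_rotvec(); P0,Q0=P,Q
        n=max(1,int(np.ceil(max(np.linalg.norm(G-P)/step,np.degrees(np.linalg.norm(dv))/ang))))
        for k in range(1,n+1):
            d=np.round(Q.inv().apply(P0+(G-P0)*k/n-P)/25,2); w=np.round((Q.inv()*Q0*R.from_rotvec(dv*k/n)).as_rotvec()/np.radians(60),3)
            P=P+Q.apply(d*25); Q=Q*R.from_rotvec(w*np.radians(60)); rows.append([*(d+0.).tolist(),*(w+0.).tolist(),claw])
    for i in range(0,len(rows),8): print(str(rows[i:i+8]).replace(" ",""))
    print(len(rows),"end",P,Q.as_rotvec()); return P,Q
E
python3 - <<'E'
from h import *
m=[568.15,166.25,1.46]; Rt=Rtray(m[2]); z=Rt.as_matrix()[:,2]
s=env.get_state(); print(R.from_rotvec(s["eef_rot"]).as_matrix()); 
plan([((235,290,260),None),((400,30,290),Rt),(M(m,(0,0,110))[0]-200*z,Rt)],1,step=24.5,ang=8)
E
```

```text
[[-0.95  0.3   0.  ]
 [ 0.3   0.95 -0.  ]
 [-0.    0.   -1.  ]]
[[-0.46,-0.84,-0.1,0.0,0.0,0.0,1],[-0.45,-0.84,-0.09,0.0,0.0,0.0,1],[-0.46,-0.85,-0.1,0.0,0.0,0.0,1],[-0.45,-0.84,-0.09,0.0,0.0,0.0,1],[-0.46,-0.84,-0.1,0.0,0.0,0.0,1],[-0.46,-0.84,-0.09,0.0,0.0,0.0,1],[-0.45,-0.85,-0.1,0.0,0.0,0.0,1],[-0.46,-0.84,-0.1,0.0,0.0,0.0,1]]
[[-0.45,-0.84,-0.09,0.0,0.0,0.0,1],[-0.46,-0.84,-0.1,0.0,0.0,0.0,1],[-0.46,-0.85,-0.09,0.0,0.0,0.0,1],[-0.45,-0.84,-0.1,0.0,0.0,0.0,1],[-0.67,-0.57,-0.09,-0.037,-0.03,-0.116,1],[-0.61,-0.64,-0.08,-0.036,-0.03,-0.117,1],[-0.52,-0.7,-0.1,-0.037,-0.03,-0.116,1],[-0.44,-0.76,-0.11,-0.037,-0.03,-0.116,1]]
[[-0.34,-0.81,-0.13,-0.036,-0.031,-0.116,1],[-0.25,-0.83,-0.15,-0.037,-0.03,-0.117,1],[-0.15,-0.85,-0.17,-0.037,-0.03,-0.116,1],[-0.06,-0.86,-0.21,-0.036,-0.03,-0.116,1],[0.05,-0.85,-0.24,-0.037,-0.03,-0.116,1],[0.13,-0.83,-0.27,-0.037,-0.03,-0.116,1],[0.23,-0.8,-0.31,-0.036,-0.03,-0.117,1],[0.31,-0.75,-0.35,-0.037,-0.03,-0.116,1]]
[[0.39,-0.69,-0.39,-0.036,-0.03,-0.116,1],[0.45,-0.63,-0.42,-0.037,-0.031,-0.117,1],[-0.13,-0.87,0.2,0.0,0.0,0.0,1],[-0.13,-0.87,0.21,0.0,0.0,0.0,1],[-0.13,-0.87,0.2,0.0,0.0,0.0,1],[-0.13,-0.87,0.21,0.0,0.0,0.0,1],[-0.13,-0.86,0.2,0.0,0.0,0.0,1],[-0.13,-0.87,0.21,0.0,0.0,0.0,1]]
[[-0.13,-0.87,0.2,0.0,0.0,0.0,1]]
33 end [555.43  52.28 273.86] [-1.76  1.96  0.55]
```

{"api": "step_arm", "payload": {"commands": [[-0.46, -0.84, -0.1, 0, 0, 0, 1], [-0.46, -0.84, -0.1, 0, 0, 0, 1], [-0.46, -0.84, -0.1, 0, 0, 0, 1], [-0.46, -0.84, -0.1, 0, 0, 0, 1], [-0.46, -0.84, -0.1, 0, 0, 0, 1], [-0.46, -0.84, -0.1, 0, 0, 0, 1], [-0.46, -0.84, -0.1, 0, 0, 0, 1], [-0.46, -0.84, -0.1, 0, 0, 0, 1]]}}

```text
t: 1.75
tool_pos: [217.9, 383.3, 251.5]
eef_rot: [0.478, 3.105, 0.001]
ft_force: [0.9, -1.1, 0.4]
opening: 85.4
finger_force: 0.0
```

{"api": "step_arm", "payload": {"commands": [[-0.45, -0.84, -0.1, 0, 0, 0, 1], [-0.45, -0.84, -0.1, 0, 0, 0, 1], [-0.45, -0.84, -0.1, 0, 0, 0, 1], [-0.45, -0.84, -0.1, 0, 0, 0, 1], [-0.67, -0.57, -0.09, -0.037, -0.03, -0.116, 1], [-0.61, -0.64, -0.08, -0.037, -0.03, -0.116, 1], [-0.52, -0.7, -0.1, -0.037, -0.03, -0.116, 1], [-0.44, -0.76, -0.11, -0.037, -0.03, -0.116, 1]]}}

```text
t: 2.55
tool_pos: [282.7, 215.9, 270.3]
eef_rot: [-0.28, 2.972, 0.201]
ft_force: [0.1, -0.6, -0.1]
opening: 85.2
finger_force: 0.0
```

{"api": "step_arm", "payload": {"commands": [[-0.34, -0.81, -0.13, -0.037, -0.03, -0.116, 1], [-0.25, -0.83, -0.15, -0.037, -0.03, -0.116, 1], [-0.15, -0.85, -0.17, -0.037, -0.03, -0.116, 1], [-0.06, -0.86, -0.21, -0.037, -0.03, -0.116, 1], [0.05, -0.85, -0.24, -0.037, -0.03, -0.116, 1], [0.13, -0.83, -0.27, -0.037, -0.03, -0.116, 1], [0.23, -0.8, -0.31, -0.037, -0.03, -0.116, 1], [0.31, -0.75, -0.35, -0.037, -0.03, -0.116, 1]]}}

```text
t: 3.35
tool_pos: [372.7, 133.0, 305.9]
eef_rot: [-1.42, 2.333, 0.485]
ft_force: [0.3, 0.6, 0.6]
opening: 85.5
finger_force: 0.0
```

{"api": "step_arm", "payload": {"commands": [[0.39, -0.69, -0.39, -0.037, -0.03, -0.116, 1], [0.45, -0.63, -0.42, -0.037, -0.03, -0.116, 1], [-0.13, -0.87, 0.2, 0, 0, 0, 1], [-0.13, -0.87, 0.2, 0, 0, 0, 1], [-0.13, -0.87, 0.2, 0, 0, 0, 1], [-0.13, -0.87, 0.2, 0, 0, 0, 1]]}}

```text
t: 3.95
tool_pos: [463.4, 196.2, 334.3]
eef_rot: [-1.571, 2.222, 0.516]
ft_force: [-0.4, -1.0, 0.1]
opening: 85.3
finger_force: 0.0
```

Run:
```python
from h import *
m=[568.15,166.25,1.46]; Rt=Rtray(m[2]); z=Rt.as_matrix()[:,2]
print(env.get_state()["joint_pos"])
plan([((500,70,320),Rt),(M(m,(0,0,110))[0]-200*z,Rt)],1,step=20,ang=4)
```

```text
[-0.01 -0.33  1.52  0.54  1.82 -2.64]
[[0.56,-0.43,-0.27,-0.006,-0.011,-0.03,1],[0.57,-0.41,-0.28,-0.005,-0.011,-0.03,1],[0.58,-0.39,-0.28,-0.006,-0.011,-0.03,1],[0.59,-0.37,-0.3,-0.006,-0.011,-0.029,1],[0.6,-0.35,-0.3,-0.005,-0.011,-0.03,1],[0.6,-0.33,-0.31,-0.006,-0.011,-0.03,1],[0.61,-0.31,-0.33,-0.006,-0.012,-0.03,1],[0.36,-0.57,0.31,0.0,0.0,0.0,1]]
[[0.36,-0.57,0.32,0.0,0.0,0.0,1],[0.36,-0.57,0.31,0.0,0.0,0.0,1],[0.36,-0.57,0.31,0.0,0.0,0.0,1]]
11 end [555.38  52.18 273.79] [-1.76  1.96  0.55]
```

Run:
```python
from h import *
s=env.get_state(); j=s["joint_pos"]; Q=R.from_rotvec(s["eef_rot"])
best=[]
for s4 in(1,-1):
  f=R.from_euler("ZYZYZ",[j[0],j[1]+j[2],s4*j[3],j[4],-j[5]])
  for s6 in(1,-1):
    f=R.from_euler("ZYZ",[j[0],j[1]+j[2],s4*j[3]])*R.from_euler("YZ",[j[4],s6*j[5]])
    print(s4,s6,(f.inv()*Q).as_rotvec())
```

```text
Traceback (most recent call last):
  File "scipy/spatial/transform/_rotation.pyx", line 1413, in scipy.spatial.transform._rotation.Rotation.from_euler
ValueError: Expected axis specification to be a non-empty string of upto 3 characters, got ZYZYZ
```

```bash
cat >> h.py <<'E'
def fkR(j,s4,s6,c): return R.from_euler("ZYZ",[j[0],j[1]+j[2],s4*j[3]])*R.from_euler("YZ",[j[4],s6*j[5]+c])
def wrist_angles(Q,j1,s,s4,s6,c):
    e=(R.from_euler("ZY",[j1,s]).inv()*Q).as_euler("ZYZ")  # j4,j5,j6
    return s4*e[0],e[1],(s6*(e[2]-c)+np.pi)%(2*np.pi)-np.pi
E
python3 - <<'E'
from h import *
s=env.get_state(); j=s["joint_pos"]; Q=R.from_rotvec(s["eef_rot"])
j0=[1.208,.091,1.231,0,1.82,-.057];Q0=R.from_rotvec([-.478,-3.105,0])
for s4 in(1,-1):
  for s6 in(1,-1):
    print(s4,s6,[(fkR(a,s4,s6,0).inv()*b).as_rotvec() for a,b in((j,Q),(j0,Q0))])
# positions: wrist centre fit check
for a,b,p in((j,Q,s["tool_pos"]),(j0,Q0,[180.638,572.177,231.275])):
    z=b.as_matrix()[:,2]; n=np.array([-np.sin(a[0]),np.cos(a[0]),0]); print("L",np.dot(p,n)/np.dot(z,n))
for yaw in(1.46,1.46+np.pi):
  Rt=Rtray(1.46)*R.from_euler("Z",yaw-1.46)
  for lean in(-10,0,10):
    for s in(1.0,1.2,1.5):
      for s4,s6 in((1,1),(-1,1),(1,-1),(-1,-1)):
        c=(fkR(j,s4,s6,0).inv()*Q).as_rotvec()
        if abs(c[0])+abs(c[1])<.05: print(round(yaw,1),lean,s,np.array(wrist_angles(R.from_rotvec(np.radians(lean)*np.array([-np.sin(1.46),np.cos(1.46),0]))*Rt if 0 else R.from_rotvec(np.radians(lean)*np.cross([np.cos(1.46),np.sin(1.46),0],[0,0,1]))*Rt,.05,s,s4,s6,c[2])))
E
```

```text
1 1 [array([ 0.  , -0.  ,  1.57]), array([-0.  , -0.  ,  1.57])]
1 -1 [array([ 0.  , -0.  ,  2.57]), array([-0.  , -0.  ,  1.46])]
-1 1 [array([ 0.31, -1.06,  1.15]), array([-0.  , -0.  ,  1.57])]
-1 -1 [array([ 0.9 , -0.9 ,  2.02]), array([-0.  , -0.  ,  1.46])]
L 409.22590058233874
L 2301699.6820668983
1.5 -10 1.0 [ 0.48  2.02 -2.74]
1.5 -10 1.0 [ 0.48  2.02 -2.55]
1.5 -10 1.2 [ 0.45  1.84 -2.84]
1.5 -10 1.2 [ 0.45  1.84 -2.45]
1.5 -10 1.5 [ 0.43  1.57 -2.97]
1.5 -10 1.5 [ 0.43  1.57 -2.32]
1.5 0 1.0 [ 0.65  1.94 -2.67]
1.5 0 1.0 [ 0.65  1.94 -2.62]
1.5 0 1.2 [ 0.62  1.78 -2.8 ]
1.5 0 1.2 [ 0.62  1.78 -2.49]
1.5 0 1.5 [ 0.6   1.54 -2.97]
1.5 0 1.5 [ 0.6   1.54 -2.32]
1.5 10 1.0 [ 0.82  1.86 -2.62]
1.5 10 1.0 [ 0.82  1.86 -2.67]
1.5 10 1.2 [ 0.78  1.72 -2.77]
1.5 10 1.2 [ 0.78  1.72 -2.52]
1.5 10 1.5 [ 0.77  1.51 -2.98]
1.5 10 1.5 [ 0.77  1.51 -2.31]
4.6 -10 1.0 [0.48 2.02 0.4 ]
4.6 -10 1.0 [0.48 2.02 0.6 ]
4.6 -10 1.2 [0.45 1.84 0.3 ]
4.6 -10 1.2 [0.45 1.84 0.69]
4.6 -10 1.5 [0.43 1.57 0.18]
4.6 -10 1.5 [0.43 1.57 0.82]
4.6 0 1.0 [0.65 1.94 0.47]
4.6 0 1.0 [0.65 1.94 0.53]
4.6 0 1.2 [0.62 1.78 0.34]
4.6 0 1.2 [0.62 1.78 0.65]
4.6 0 1.5 [0.6  1.54 0.17]
4.6 0 1.5 [0.6  1.54 0.82]
4.6 10 1.0 [0.82 1.86 0.52]
4.6 10 1.0 [0.82 1.86 0.47]
4.6 10 1.2 [0.78 1.72 0.37]
4.6 10 1.2 [0.78 1.72 0.62]
4.6 10 1.5 [0.77 1.51 0.16]
4.6 10 1.5 [0.77 1.51 0.83]
```

```bash
cat >> h.py <<'E'
def Rg(yaw,extra=0): # camera uphill, gripping square to slope; extra lean in deg
    n=np.cross([np.cos(yaw),np.sin(yaw),0],[0,0,1]); return R.from_rotvec(-np.radians(extra)*n)*Rtray(yaw)*R.from_euler("Z",np.pi)
def chk(Q,P,L=409.2):
    pass
E
python3 - <<'E'
from h import *
m=[568.15,166.25,1.46]; Rt=Rg(m[2]); X=Rt.as_matrix(); print(X, Rg(m[2],6).as_matrix()[:,2])
s=env.get_state(); Q=R.from_rotvec(s["eef_rot"])
V=M(m,(0,0,110))[0]-150*X[:,2]-20*X[:,0]
p,q=plan([((500,70,320),Q),],1,step=24)
half=Q*R.from_rotvec([0,0,np.radians(90)])
plan([((530,60,300),half),(V,Rt)],1,step=24,ang=7.5,ref=(p,q))
E
```

```text
[[ 0.09  0.99  0.06]
 [ 0.81 -0.11  0.57]
 [ 0.57 -0.   -0.82]] [ 0.05  0.48 -0.87]
[[0.65,-0.5,-0.31,0.0,0.0,0.0,1],[0.66,-0.5,-0.32,0.0,0.0,0.0,1],[0.65,-0.5,-0.31,0.0,0.0,0.0,1],[0.66,-0.5,-0.31,0.0,0.0,0.0,1],[0.65,-0.51,-0.32,0.0,0.0,0.0,1],[0.66,-0.5,-0.31,0.0,0.0,0.0,1]]
6 end [500.04  69.85 319.97] [-1.57  2.22  0.52]
[[0.03,-0.11,0.05,0.0,0.0,0.125,1],[0.01,-0.11,0.05,0.0,0.0,0.125,1],[0.0,-0.12,0.05,0.0,0.0,0.125,1],[-0.01,-0.11,0.05,0.0,0.0,0.125,1],[-0.03,-0.11,0.05,0.0,0.0,0.125,1],[-0.05,-0.1,0.05,0.0,0.0,0.125,1],[-0.06,-0.1,0.05,0.0,0.0,0.125,1],[-0.07,-0.09,0.05,0.0,0.0,0.125,1]]
[[-0.08,-0.08,0.05,0.0,0.0,0.125,1],[-0.09,-0.07,0.05,0.0,0.0,0.125,1],[-0.1,-0.06,0.05,0.0,0.0,0.125,1],[-0.1,-0.04,0.05,0.0,0.0,0.125,1],[-0.11,-0.1,0.26,-0.003,0.008,0.117,1],[-0.13,-0.08,0.27,-0.002,0.008,0.118,1],[-0.13,-0.07,0.26,-0.003,0.008,0.117,1],[-0.15,-0.05,0.26,-0.002,0.008,0.117,1]]
[[-0.15,-0.04,0.26,-0.003,0.009,0.117,1],[-0.16,-0.02,0.25,-0.003,0.008,0.118,1],[-0.16,0.01,0.26,-0.002,0.008,0.117,1],[-0.17,0.02,0.25,-0.003,0.008,0.117,1],[-0.16,0.04,0.26,-0.003,0.008,0.117,1],[-0.15,0.06,0.25,-0.002,0.008,0.118,1],[-0.16,0.08,0.25,-0.003,0.008,0.117,1]]
23 end [556.86  64.39 221.29] [-1.99 -1.78 -0.63]
```

{"api": "step_arm", "payload": {"commands": [[0.66, -0.5, -0.3, 0, 0, 0, 1], [0.66, -0.5, -0.3, 0, 0, 0, 1], [0.66, -0.5, -0.3, 0, 0, 0, 1], [0.66, -0.5, -0.3, 0, 0, 0, 1], [0.66, -0.5, -0.3, 0, 0, 0, 1], [0.66, -0.5, -0.3, 0, 0, 0, 1]]}}

```text
t: 4.55
tool_pos: [490.5, 130.8, 349.7]
eef_rot: [-1.48, 2.33, 0.506]
ft_force: [0.0, 0.1, 0.5]
opening: 85.2
finger_force: 0.0
```

{"api": "step_arm", "payload": {"commands": [[0.03, -0.11, 0.05, 0, 0, 0.125, 1], [0.01, -0.11, 0.05, 0, 0, 0.125, 1], [0, -0.12, 0.05, 0, 0, 0.125, 1], [0, -0.11, 0.05, 0, 0, 0.125, 1], [-0.03, -0.11, 0.05, 0, 0, 0.125, 1], [-0.05, -0.1, 0.05, 0, 0, 0.125, 1], [-0.06, -0.1, 0.05, 0, 0, 0.125, 1], [-0.07, -0.09, 0.05, 0, 0, 0.125, 1]]}}

```text
t: 5.35
tool_pos: [509.1, 122.6, 335.2]
eef_rot: [-0.118, 2.942, 0.722]
ft_force: [-0.4, 0.1, 0.2]
opening: 85.3
finger_force: 0.0
```

{"api": "step_arm", "payload": {"commands": [[-0.08, -0.08, 0.05, 0, 0, 0.125, 1], [-0.09, -0.07, 0.05, 0, 0, 0.125, 1], [-0.1, -0.06, 0.05, 0, 0, 0.125, 1], [-0.1, -0.04, 0.05, 0, 0, 0.125, 1], [0, 0, 0, 0, 0, 0.12, 1], [0, 0, 0, 0, 0, 0.12, 1], [0, 0, 0, 0, 0, 0.12, 1], [0, 0, 0, 0, 0, 0.12, 1]]}}

```text
t: 6.15
tool_pos: [518.2, 118.3, 328.2]
eef_rot: [-1.33, -2.599, -0.705]
ft_force: [-0.5, -0.6, -0.5]
opening: 85.3
finger_force: 0.0
```

Run:
```python
from h import *
m=[568.15,166.25,1.46]; Rt=Rg(m[2]); X=Rt.as_matrix()
V=M(m,(0,0,110))[0]-150*X[:,2]-20*X[:,0]
print(env.get_state()["joint_pos"],env.get_state()["tool_pos"])
plan([(V,Rt)],1,step=24,ang=7.5)
```

```text
[-0.15 -0.18  1.4   0.52  1.87 -0.61] [518.24 118.34 328.17]
[[-0.65,-0.22,0.48,-0.002,0.02,0.119,1],[-0.68,-0.14,0.47,-0.001,0.02,0.118,1],[-0.7,-0.05,0.45,-0.002,0.021,0.119,1],[-0.71,0.04,0.44,-0.001,0.02,0.119,1],[-0.72,0.12,0.43,-0.002,0.02,0.119,1],[-0.7,0.21,0.41,-0.002,0.02,0.118,1]]
6 end [556.85  64.48 221.28] [-1.99 -1.78 -0.63]
```

{"api": "step_arm", "payload": {"commands": [[-0.65, -0.22, 0.48, 0, 0.02, 0.119, 1], [-0.68, -0.14, 0.47, 0, 0.02, 0.119, 1], [-0.7, -0.05, 0.45, 0, 0.02, 0.119, 1], [-0.71, 0.04, 0.44, 0, 0.02, 0.119, 1], [-0.72, 0.12, 0.43, 0, 0.02, 0.119, 1], [-0.7, 0.21, 0.41, 0, 0.02, 0.119, 1], [0, 0, 0, 0, 0, 0, 1]]}}

```text
t: 6.85
tool_pos: [556.5, 63.4, 217.3]
eef_rot: [-1.983, -1.775, -0.607]
ft_force: [-0.3, 0.3, 0.0]
opening: 85.2
finger_force: 0.0
```

Run:
```python
from h import *
im,K,V,_=wristcam(); cv2.imwrite("pics/w1.png",im[:,:,::-1]); np.savez("w1.npz",im=im,K=K,V=V); print(K)
for n in["spindle_a","billet","tray_mid","hood_edge"]: print(n,[(np.round(d["extent"]),round(d["conf"],2)) for d in env.search_frame("wrist",n)][:5])
m=[568.15,166.25,1.46]
for y in(85,0,-85): print(proj(K,V,M(m,[(-65*.819,y,110-65*.574),(0,y,110),(65*.819,y,110+65*.574)])).tolist())
print(env.get_state()["tool_pos"],env.get_state()["joint_pos"])
```

```text
[[337.9    0.   283.04]
 [  0.   337.9  207.11]
 [  0.     0.     1.  ]]
spindle_a [(array([ 51., 216., 102.,  85.]), 0.87), (array([39., 85., 78., 56.]), 0.81), (array([186., 346.,  42.,  58.]), 0.7), (array([390., 171.,  78., 169.]), 0.68), (array([185., 165.,  65., 163.]), 0.66)]
billet [(array([287., 168.,  59., 163.]), 0.79)]
tray_mid [(array([280., 128., 558., 248.]), 0.84)]
hood_edge [(array([279., 124., 558., 248.]), 0.67)]
[[192.5873405431242, 237.52385157019347], [186.95423732976943, 166.5164390526199], [180.60703705242986, 86.50756093438905]]
[[285.8218092505181, 237.71257643313814], [285.7457092656031, 166.4133552322836], [285.65991843818017, 86.03463783473859]]
[[379.8103296439319, 237.90282764468614], [385.3842093863536, 166.3093875815972], [391.6711242779597, 85.55740058620145]]
[557.18  65.47 223.12] [-0.29 -0.04  1.48  0.61  1.79 -0.09]
```

View pics/w1.png

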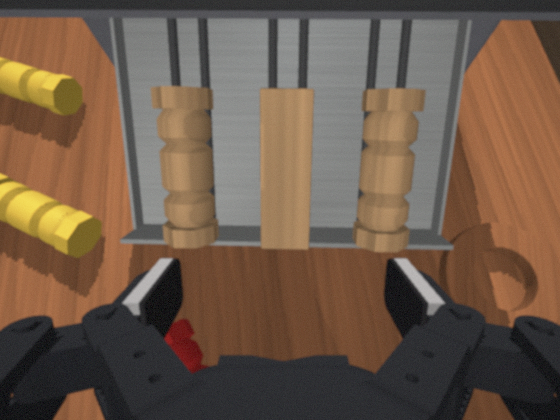

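The view shows left spindle centred at about (187,167), billet (286,168) and right spindle (387,168), all seated against the lip. The model from the first fit agrees within about 2 px. The next view goes closer, over the left lane.

Run:
```python
from h import *
m=[568.15,166.25,1.46]; Rt=Rg(m[2],-5); X=Rt.as_matrix(); print(X[:,2])
plan([(M(m,(0,85,110))[0]-75*X[:,2],Rt)],.85,step=18,ang=5)
```

```text
[ 0.07  0.64 -0.77]
[[0.07,-0.48,0.44,-0.001,0.013,0.001,0.85],[0.07,-0.49,0.44,-0.001,0.012,0.001,0.85],[0.06,-0.48,0.44,-0.001,0.013,0.001,0.85],[0.05,-0.49,0.43,-0.001,0.013,0.001,0.85],[0.05,-0.48,0.44,-0.001,0.012,0.001,0.85],[0.04,-0.49,0.44,-0.001,0.013,0.001,0.85],[0.03,-0.48,0.44,-0.001,0.012,0.001,0.85]]
7 end [478.43 127.61 167.44] [-1.93 -1.73 -0.7 ]
```

{"api": "step_arm", "payload": {"commands": [[0.06, -0.48, 0.44, 0, 0.013, 0, 0.85], [0.06, -0.48, 0.44, 0, 0.013, 0, 0.85], [0.06, -0.48, 0.44, 0, 0.013, 0, 0.85], [0.05, -0.48, 0.44, 0, 0.013, 0, 0.85], [0.05, -0.48, 0.44, 0, 0.013, 0, 0.85], [0.04, -0.48, 0.44, 0, 0.013, 0, 0.85], [0.03, -0.48, 0.44, 0, 0.013, 0, 0.85], [0, 0, 0, 0, 0, 0, 0.85]]}}

```text
t: 7.9
tool_pos: [477.3, 127.8, 165.5]
eef_rot: [-1.915, -1.73, -0.696]
ft_force: [-0.0, -0.8, -0.5]
opening: 73.1
finger_force: 0.0
```

Run:
```python
from h import *
for i in range(3): s=env.get_state(); print(s["t"],s["tool_pos"],s["eef_rot"],s["joint_velocities"])
im,K,V,_=wristcam(); cv2.imwrite("pics/w2.png",im[:,:,::-1]); np.savez("w2.npz",im=im,K=K,V=V)
s=env.get_state(); print(s["t"],s["tool_pos"],s["eef_rot"])
for n in["spindle_a","billet"]: print(n,[(np.round(d["extent"]),round(d["conf"],2)) for d in env.search_frame("wrist",n)][:5])
```

```text
7.9 [477.28 127.83 165.5 ] [-1.92 -1.73 -0.7 ] [-0.01  0.02 -0.06 -0.01 -0.01  0.01]
7.9 [477.28 127.83 165.5 ] [-1.92 -1.73 -0.7 ] [-0.01  0.02 -0.06 -0.01 -0.01  0.01]
7.9 [477.28 127.83 165.5 ] [-1.92 -1.73 -0.7 ] [-0.01  0.02 -0.06 -0.01 -0.01  0.01]
7.95 [478.24 127.34 166.29] [-1.92 -1.73 -0.7 ]
spindle_a [(array([289., 220.,  74., 214.]), 0.83), (array([524., 227.,  69., 215.]), 0.73), (array([ 74., 265., 146., 101.]), 0.66), (array([ 62., 109., 124.,  71.]), 0.63)]
billet [(array([423., 210.,  99., 184.]), 0.86)]
```

View pics/w2.png

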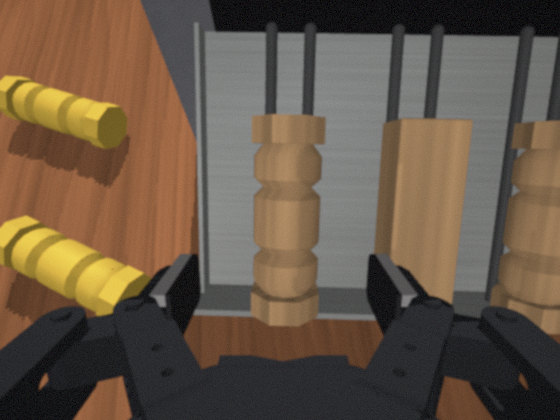

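The nearer spindle is centred at about (287,217) with its middle barrel between rows 186 and 249. The billet is at (425,210) and the far spindle at the right edge. Both fingers straddle the lane.

Run:
```python
from h import *
w={k:np.load(k+".npz") for k in("w1","w2")}
ca,sa=np.cos(a35),np.sin(a35)
def pt(u,y,n): return (ca*u-sa*n,y,110+sa*u+ca*n)
B=20.5
O=[("w1",(260,89),pt(65,B,B)),("w1",(313,89),pt(65,-B,B)),("w1",(310,248),pt(-65,-B,B)),("w1",(261,248),pt(-65,B,B)),("w2",(398,120),pt(65,B,B)),("w2",(471,120),pt(65,-B,B))]
for k,y,cl,cr,r1,r2 in(("w1",85,161,214,145,188),("w1",-85,361,414,148,190),("w2",85,253,320,186,249)):
    O+=[(k,((cl+cr)/2,(r1+r2)/2),pt(0,y,0))]
def f(p,sub=O):
    return np.concatenate([(proj(w[k]["K"],w[k]["V"],M(p[[0,1,3]],P)+[0,0,p[2]])-u).ravel() for k,u,P in sub])
r=least_squares(f,[568,166,0,1.46],loss="soft_l1"); print(r.x); print(f(r.x).reshape(-1,2))
np.save("m.npy",r.x)
p=r.x
for y in(85,-85): print(y,M(p[[0,1,3]],(0,y,110))[0]+[0,0,p[2]])
# free per-spindle lane a triangulation w1+w2
g=least_squares(lambda P:np.concatenate([(proj(w[k]["K"],w[k]["V"],P)-u).ravel() for k,u,_ in (O[6],O[8])]),[480,176,110]); print("tri",g.x,g.fun)
Rt=Rg(p[3],-5); X=Rt.as_matrix(); C=M(p[[0,1,3]],(0,85,110))[0]+[0,0,p[2]]
plan([(C+17*X[:,2],Rt)],.85,step=12)
```

```text
[568.41 165.83  -4.74   1.45]
[[-0.32 -0.65]
 [ 0.64 -0.31]
 [-1.1   0.27]
 [ 0.36 -0.44]
 [ 1.21 -1.33]
 [-0.74 -0.2 ]
 [ 1.42  1.72]
 [-3.09  1.3 ]
 [ 0.02  0.99]]
85 [484.06 176.31 105.26]
-85 [652.77 155.36 105.26]
tri [483.98 175.39 109.66] [-0.08  0.42  0.06 -0.33]
[[-0.01,0.0,0.43,-0.002,0.0,0.002,0.85],[-0.01,0.0,0.42,-0.001,-0.001,0.001,0.85],[0.0,0.0,0.43,-0.002,0.0,0.002,0.85],[-0.01,0.0,0.43,-0.002,0.0,0.001,0.85],[-0.01,0.0,0.43,-0.002,0.0,0.002,0.85],[-0.01,0.0,0.42,-0.001,-0.001,0.002,0.85],[0.0,-0.01,0.43,-0.002,0.0,0.001,0.85],[-0.01,0.0,0.43,-0.002,0.0,0.002,0.85]]
[[-0.01,-0.01,0.43,-0.001,0.0,0.001,0.85]]
9 end [485.33 187.14  92.12] [-1.94 -1.71 -0.71]
```

{"api": "step_arm", "payload": {"commands": [[0, 0, 0.47, -0.002, 0, 0.002, 0.85], [0, 0, 0.47, -0.002, 0, 0.002, 0.85], [0, 0, 0.47, -0.002, 0, 0.002, 0.85], [0, 0, 0.47, -0.002, 0, 0.002, 0.85], [0, 0, 0.47, -0.002, 0, 0.002, 0.85], [0, 0, 0.47, -0.002, 0, 0.002, 0.85], [0, 0, 0.47, -0.002, 0, 0.002, 0.85], [0, 0, 0.46, -0.001, 0, 0.001, 0.85]]}}

```text
t: 8.85
tool_pos: [484.9, 187.7, 93.0]
eef_rot: [-1.94, -1.709, -0.706]
ft_force: [-0.4, 0.4, 0.3]
opening: 72.2
finger_force: 0.0
```

{"api": "step_arm", "payload": {"commands": [[0, 0, 0, 0, 0, 0, 0], [0, 0, 0, 0, 0, 0, 0], [0, 0, 0, 0, 0, 0, 0], [0, 0, 0, 0, 0, 0, 0], [0, 0, 0, 0, 0, 0, 0], [0, 0, 0, 0, 0, 0, 0]], "grip_force": 45}}

```text
t: 9.45
tool_pos: [485.1, 186.8, 94.0]
eef_rot: [-1.94, -1.71, -0.706]
ft_force: [1.0, -0.3, -0.5]
opening: 42.7
finger_force: 45.7
```

Run:
```python
from h import *
t=[487.06,-251.95,-.16]
Q=R.from_rotvec(env.get_state()["eef_rot"]); z=Q.as_matrix()[:,2]; P=np.array(env.get_state()["tool_pos"])
Rp=Rg(t[2]+np.pi/2,30); print(Rp.as_matrix())
H=M(t,(-75,0,110))[0]
plan([(P-85*z,None),((470,-10,190),Rp),(H,Rp)],0,step=18,ang=4.5)
```

```text
[[ 0.16  0.99  0.01]
 [ 0.98 -0.16  0.09]
 [ 0.09 -0.   -1.  ]]
[[0.0,0.0,-0.68,0.0,0.0,0.0,0],[0.0,0.0,-0.68,0.0,0.0,0.0,0],[0.0,0.0,-0.68,0.0,0.0,0.0,0],[0.0,0.0,-0.68,0.0,0.0,0.0,0],[0.0,0.0,-0.68,0.0,0.0,0.0,0],[-0.39,0.04,-0.51,-0.002,-0.065,0.003,0],[-0.43,0.04,-0.49,-0.002,-0.065,0.004,0],[-0.46,0.05,-0.45,-0.001,-0.065,0.003,0]]
[[-0.49,0.05,-0.43,-0.002,-0.065,0.003,0],[-0.52,0.05,-0.39,-0.002,-0.066,0.004,0],[-0.54,0.05,-0.35,-0.002,-0.065,0.003,0],[-0.57,0.06,-0.31,-0.002,-0.065,0.003,0],[-0.58,0.06,-0.28,-0.001,-0.065,0.004,0],[-0.6,0.06,-0.23,-0.002,-0.065,0.003,0],[-0.69,-0.06,0.17,0.0,0.0,0.0,0],[-0.69,-0.05,0.17,0.0,0.0,0.0,0]]
[[-0.7,-0.06,0.17,0.0,0.0,0.0,0],[-0.69,-0.06,0.17,0.0,0.0,0.0,0],[-0.69,-0.05,0.16,0.0,0.0,0.0,0],[-0.69,-0.06,0.17,0.0,0.0,0.0,0],[-0.7,-0.05,0.17,0.0,0.0,0.0,0],[-0.69,-0.06,0.17,0.0,0.0,0.0,0],[-0.69,-0.06,0.17,0.0,0.0,0.0,0],[-0.69,-0.05,0.17,0.0,0.0,0.0,0]]
[[-0.69,-0.06,0.17,0.0,0.0,0.0,0],[-0.7,-0.06,0.17,0.0,0.0,0.0,0],[-0.69,-0.05,0.17,0.0,0.0,0.0,0],[-0.69,-0.06,0.16,0.0,0.0,0.0,0]]
28 end [ 412.97 -239.98  110.1 ] [-2.35 -2.   -0.1 ]
```

{"api": "step_arm", "payload": {"commands": [[0, 0, -0.4, 0, 0, 0, 0], [0, 0, -0.68, 0, 0, 0, 0], [0, 0, -0.68, 0, 0, 0, 0], [0, 0, -0.68, 0, 0, 0, 0], [0, 0, -0.96, 0, 0, 0, 0], [-0.39, 0.04, -0.5, -0.002, -0.065, 0.003, 0], [-0.43, 0.04, -0.5, -0.002, -0.065, 0.003, 0], [-0.46, 0.05, -0.45, -0.002, -0.065, 0.003, 0]]}}

```text
t: 10.25
tool_pos: [475.6, 83.7, 170.1]
eef_rot: [-2.087, -1.817, -0.523]
ft_force: [-0.4, 0.3, -0.1]
opening: 43.0
finger_force: 46.8
```

{"api": "step_arm", "payload": {"commands": [[-0.49, 0.05, -0.43, -0.002, -0.065, 0.003, 0], [-0.52, 0.05, -0.39, -0.002, -0.065, 0.003, 0], [-0.54, 0.05, -0.35, -0.002, -0.065, 0.003, 0], [-0.57, 0.06, -0.31, -0.002, -0.065, 0.003, 0], [-0.58, 0.06, -0.28, -0.002, -0.065, 0.003, 0], [-0.6, 0.06, -0.23, -0.002, -0.065, 0.003, 0], [-0.69, -0.06, 0.17, 0, 0, 0, 0], [-0.69, -0.06, 0.17, 0, 0, 0, 0]]}}

```text
t: 11.05
tool_pos: [461.9, -42.9, 179.3]
eef_rot: [-2.345, -2.004, -0.107]
ft_force: [-0.5, -0.8, -1.1]
opening: 42.9
finger_force: 46.8
```

{"api": "step_arm", "payload": {"commands": [[-0.69, -0.06, 0.17, 0, 0, 0, 0], [-0.69, -0.06, 0.17, 0, 0, 0, 0], [-0.69, -0.06, 0.17, 0, 0, 0, 0], [-0.69, -0.06, 0.17, 0, 0, 0, 0], [-0.69, -0.06, 0.17, 0, 0, 0, 0], [-0.69, -0.06, 0.17, 0, 0, 0, 0], [-0.69, -0.06, 0.17, 0, 0, 0, 0], [-0.69, -0.06, 0.17, 0, 0, 0, 0]]}}

```text
t: 11.85
tool_pos: [428.6, -174.4, 132.6]
eef_rot: [-2.346, -2.002, -0.107]
ft_force: [0.4, -0.4, -0.6]
opening: 42.6
finger_force: 46.8
```

Run:
```python
from h import *
t=[487.06,-251.95,-.16]; Rp=Rg(t[2]+np.pi/2,30)
plan([(M(t,(-75,0,110))[0],Rp)],0,step=18,ang=4.5)
im,K,V,_=wristcam(); cv2.imwrite("pics/w3.png",im[:,:,::-1])
print(proj(K,V,M(t,[(-160,110,70),(160,110,70),(160,-110,70)])), env.search_frame("wrist","tote")[:2])
```

```text
[[-0.69,-0.05,0.17,0.001,0.0,0.0,0],[-0.69,-0.05,0.16,0.0,-0.001,0.001,0],[-0.69,-0.05,0.17,0.001,0.0,0.0,0],[-0.69,-0.05,0.16,0.0,0.0,0.001,0]]
4 end [ 413.11 -240.02  110.08] [-2.35 -2.   -0.1 ]
[[136.82 164.93]
 [655.3  166.24]
 [596.43 468.43]] [{'extent': [347.5, 287.9, 422.0, 264.1], 'conf': 0.57}]
```

View pics/w3.png

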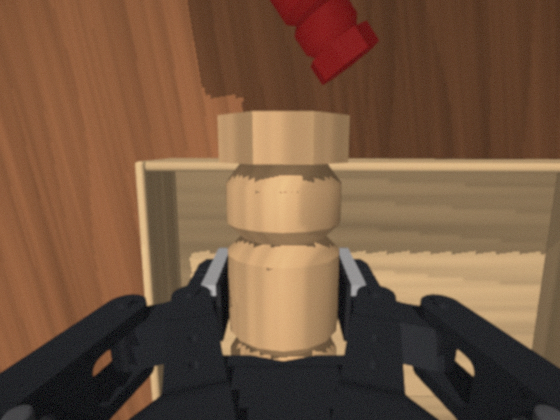

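The spindle is firmly held and centred on its middle barrel at (283,290). The tote's near rim corner is at (140,163), within 4 px of the prediction, so I carry on.

{"api": "step_arm", "payload": {"commands": [[-0.69, -0.05, 0.17, 0, 0, 0, 0], [-0.69, -0.05, 0.17, 0, 0, 0, 0], [-0.69, -0.05, 0.17, 0, 0, 0, 0], [-0.69, -0.05, 0.17, 0, 0, 0, 0], [-0.03, 0, 0.4, 0, 0, 0, 0], [-0.03, 0, 0.4, 0, 0, 0, 0]]}}

```text
t: 12.55
tool_pos: [414.0, -238.5, 89.0]
eef_rot: [-2.346, -2.002, -0.108]
ft_force: [-0.1, -0.7, -1.2]
opening: 42.8
finger_force: 46.8
```

{"api": "step_arm", "payload": {"commands": [[-0.04, 0, 0.45, 0, 0, 0, 0], [-0.04, 0, 0.45, 0, 0, 0, 0], [-0.04, 0, 0.45, 0, 0, 0, 0], [-0.04, 0, 0.45, 0, 0, 0, 0], [-0.04, 0, 0.45, 0, 0, 0, 0], [-0.04, 0, 0.45, 0, 0, 0, 0], [0, 0, 0.2, 0, 0, 0, 0], [0, 0, 0, 0, 0, 0, 0]]}}

```text
t: 13.35
tool_pos: [413.5, -238.0, 15.2]
eef_rot: [-2.344, -2.002, -0.106]
ft_force: [0.1, 0.7, -0.8]
opening: 42.9
finger_force: 46.8
```

Down slowly until contact.

{"api": "step_arm", "payload": {"commands": [[0, 0, 0.08, 0, 0, 0, 0], [0, 0, 0.06, 0, 0, 0, 0], [0, 0, 0, 0, 0, 0, 0]]}}

```text
t: 13.65
tool_pos: [414.3, -238.2, 13.1]
eef_rot: [-2.346, -2.003, -0.107]
ft_force: [0.6, 0.8, -1.2]
opening: 43.1
finger_force: 46.8
```

{"api": "step_arm", "payload": {"commands": [[0, 0, 0.06, 0, 0, 0, 0], [0, 0, 0.06, 0, 0, 0, 0], [0, 0, 0, 0, 0, 0, 0]]}}

```text
t: 13.95
tool_pos: [414.0, -237.7, 9.7]
eef_rot: [-2.345, -2.003, -0.106]
ft_force: [0.9, 0.5, -1.3]
opening: 42.8
finger_force: 46.8
```

{"api": "step_arm", "payload": {"commands": [[0, 0, 0.06, 0, 0, 0, 0], [0, 0, 0, 0, 0, 0, 0]]}}

```text
t: 14.15
tool_pos: [414.3, -237.8, 8.5]
eef_rot: [-2.346, -2.003, -0.107]
ft_force: [0.1, -0.2, -0.4]
opening: 42.7
finger_force: 46.9
```

{"api": "step_arm", "payload": {"commands": [[0, 0, 0.03, 0, 0, 0, 0], [0, 0, 0, 0, 0, 0, 0.56], [0, 0, 0, 0, 0, 0, 0.62], [0, 0, 0, 0, 0, 0, 0.68], [0, 0, 0, 0, 0, 0, 0.7]]}}

```text
t: 14.65
tool_pos: [414.1, -237.5, 7.5]
eef_rot: [-2.345, -2.003, -0.107]
ft_force: [0.4, -0.1, 0.8]
opening: 60.0
finger_force: 0.0
```

{"api": "step_arm", "payload": {"commands": [[0, 0, -0.3, 0, 0, 0, 0.72], [0, 0, -0.5, 0, 0, 0, 0.72], [0, 0, -0.9, 0, 0, 0, 0.72], [0, 0, -0.9, 0, 0, 0, 0.72], [0, 0, -0.9, 0, 0, 0, 0.72], [0, 0, -0.9, 0, 0, 0, 0.72], [0, 0, -0.9, 0, 0, 0, 0.72]]}}

```text
t: 15.35
tool_pos: [412.1, -249.4, 142.0]
eef_rot: [-2.347, -2.004, -0.107]
ft_force: [0.1, -0.2, -0.4]
opening: 61.7
finger_force: 0.0
```

Run:
```python
from h import *
im,K,V,_=wristcam(); cv2.imwrite("pics/w4.png",im[:,:,::-1])
m=np.load("m.npy"); C=M(m[[0,1,3]],(0,-85,110))[0]; C[2]=108
Rt=Rg(m[3],-5); z=Rt.as_matrix()[:,2]; print(C,env.get_state()["tool_pos"])
plan([((540,-10,200),Rt),(C-75*z,Rt)],.85,step=20,ang=4.5)
```

```text
[652.77 155.36 108.  ] [ 413.32 -250.56  146.41]
[[0.75,0.25,-0.09,0.002,0.042,-0.002,0.85],[0.74,0.25,-0.05,0.001,0.042,-0.002,0.85],[0.75,0.26,-0.03,0.002,0.042,-0.002,0.85],[0.75,0.25,0.01,0.001,0.041,-0.002,0.85],[0.75,0.26,0.04,0.001,0.042,-0.002,0.85],[0.74,0.26,0.08,0.002,0.042,-0.002,0.85],[0.74,0.26,0.1,0.001,0.042,-0.001,0.85],[0.74,0.26,0.14,0.002,0.042,-0.002,0.85]]
[[0.73,0.26,0.17,0.002,0.042,-0.002,0.85],[0.71,0.27,0.2,0.001,0.042,-0.002,0.85],[0.71,0.27,0.24,0.002,0.041,-0.002,0.85],[0.7,0.27,0.26,0.001,0.042,-0.002,0.85],[0.68,0.27,0.29,0.002,0.042,-0.002,0.85],[0.68,0.27,0.32,0.001,0.042,-0.002,0.85],[0.34,0.41,0.49,0.0,0.0,0.0,0.85],[0.35,0.4,0.49,0.0,0.0,0.0,0.85]]
[[0.34,0.41,0.49,0.0,0.0,0.0,0.85],[0.34,0.41,0.48,0.0,0.0,0.0,0.85],[0.34,0.4,0.49,0.0,0.0,0.0,0.85],[0.35,0.41,0.49,0.0,0.0,0.0,0.85],[0.34,0.41,0.49,0.0,0.0,0.0,0.85],[0.34,0.4,0.49,0.0,0.0,0.0,0.85],[0.34,0.41,0.49,0.0,0.0,0.0,0.85]]
23 end [646.84 107.51 165.32] [-1.94 -1.71 -0.71]
```

View pics/w4.png

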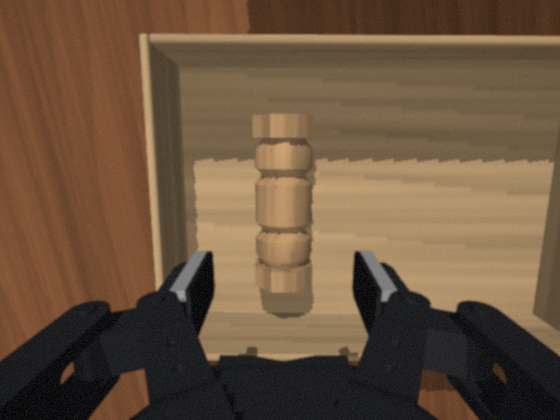

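The first spindle lies flat in the tote at (284,202), with free floor to its right. Now the second.

{"api": "step_arm", "payload": {"commands": [[0.75, 0.25, -0.09, 0.002, 0.042, -0.002, 0.85], [0.75, 0.25, -0.05, 0.002, 0.042, -0.002, 0.85], [0.75, 0.25, -0.03, 0.002, 0.042, -0.002, 0.85], [0.75, 0.25, 0.01, 0.002, 0.042, -0.002, 0.85], [0.75, 0.25, 0.04, 0.002, 0.042, -0.002, 0.85], [0.75, 0.26, 0.08, 0.002, 0.042, -0.002, 0.85], [0.75, 0.26, 0.1, 0.002, 0.042, -0.002, 0.85], [0.75, 0.26, 0.14, 0.002, 0.042, -0.002, 0.85]]}}

```text
t: 16.2
tool_pos: [484.6, -110.3, 171.9]
eef_rot: [-2.118, -1.843, -0.468]
ft_force: [0.3, 0.8, -0.1]
opening: 72.6
finger_force: 0.0
```

{"api": "step_arm", "payload": {"commands": [[0.73, 0.26, 0.17, 0.002, 0.042, -0.002, 0.85], [0.71, 0.27, 0.2, 0.001, 0.042, -0.002, 0.85], [0.71, 0.27, 0.24, 0.001, 0.042, -0.002, 0.85], [0.7, 0.27, 0.26, 0.001, 0.042, -0.002, 0.85], [0.68, 0.27, 0.29, 0.001, 0.042, -0.002, 0.85], [0.68, 0.27, 0.32, 0.001, 0.042, -0.002, 0.85], [0.34, 0.41, 0.49, 0, 0, 0, 0.85], [0.34, 0.41, 0.49, 0, 0, 0, 0.85]]}}

```text
t: 17.0
tool_pos: [563.0, 18.7, 186.6]
eef_rot: [-1.936, -1.707, -0.704]
ft_force: [0.7, 0.2, 0.3]
opening: 72.6
finger_force: 0.0
```

{"api": "step_arm", "payload": {"commands": [[0.34, 0.41, 0.49, 0, 0, 0, 0.85], [0.34, 0.41, 0.49, 0, 0, 0, 0.85], [0.34, 0.41, 0.49, 0, 0, 0, 0.85], [0.34, 0.41, 0.49, 0, 0, 0, 0.85], [0.34, 0.41, 0.49, 0, 0, 0, 0.85], [0.34, 0.41, 0.49, 0, 0, 0, 0.85], [0, 0, 0, 0, 0, 0, 0.85]]}}

```text
t: 17.7
tool_pos: [634.4, 98.8, 161.6]
eef_rot: [-1.933, -1.707, -0.702]
ft_force: [-0.8, -0.6, -0.3]
opening: 72.5
finger_force: 0.0
```

Run:
```python
from h import *
im,K,V,_=wristcam(); cv2.imwrite("pics/w5.png",im[:,:,::-1]); np.savez("w5.npz",im=im,K=K,V=V)
m=np.load("m.npy"); C=M(m[[0,1,3]],(0,-85,110))[0]; C[2]=108
Rt=Rg(m[3],-5); z=Rt.as_matrix()[:,2]; print(env.get_state()["tool_pos"],env.get_state()["eef_rot"],proj(K,V,C))
print([(np.round(d["extent"]),round(d["conf"],2)) for d in env.search_frame("wrist","spindle_b")][:4])
plan([(C+17*z,Rt)],.85,step=12)
```

```text
[633.94  97.91 161.9 ] [-1.93 -1.71 -0.7 ] [[301.06 202.1 ]]
[(array([304., 204.,  78., 215.]), 0.88)]
[[0.05,0.06,0.43,-0.001,-0.001,0.0,0.85],[0.04,0.05,0.43,-0.001,0.0,-0.001,0.85],[0.05,0.05,0.43,-0.001,-0.001,0.0,0.85],[0.05,0.06,0.44,-0.001,-0.001,-0.001,0.85],[0.05,0.05,0.43,0.0,0.0,0.0,0.85],[0.05,0.06,0.43,-0.001,-0.001,-0.001,0.85],[0.04,0.05,0.43,-0.001,-0.001,0.0,0.85],[0.05,0.05,0.43,-0.001,0.0,-0.001,0.85]]
[[0.05,0.05,0.44,-0.001,-0.001,0.0,0.85]]
9 end [654.   166.26  94.85] [-1.94 -1.71 -0.71]
```

View pics/w5.png

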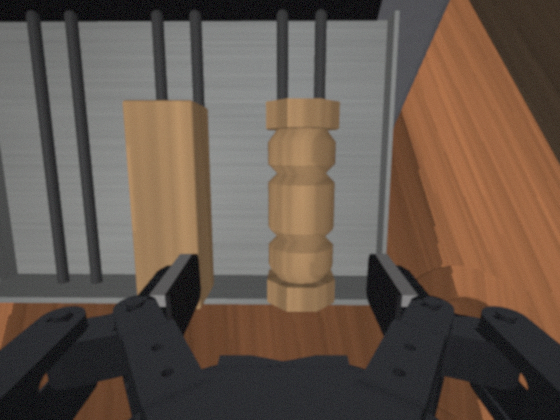

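The second spindle's middle barrel is centred at (301,205), within 3 px of the prediction. The billet at (172,205) stays clear of the left finger once I centre, so I centre first and then descend.

{"api": "step_arm", "payload": {"commands": [[0.1, 0.16, 0.48, -0.001, 0, 0, 0.85], [0.1, 0.16, 0.48, -0.001, 0, 0, 0.85], [0.1, 0.16, 0.48, -0.001, 0, 0, 0.85], [0.05, 0, 0.48, -0.001, 0, 0, 0.85], [0, 0, 0.48, -0.001, 0, 0, 0.85], [0, 0, 0.48, 0, 0, 0, 0.85], [0, 0, 0.48, 0, 0, 0, 0.85], [0, 0, 0.48, 0, 0, 0, 0.85]]}}

```text
t: 18.6
tool_pos: [653.8, 164.3, 94.2]
eef_rot: [-1.939, -1.706, -0.708]
ft_force: [-0.3, 0.4, 0.5]
opening: 72.7
finger_force: 0.0
```

{"api": "step_arm", "payload": {"commands": [[0, 0, 0, 0, 0, 0, 0], [0, 0, 0, 0, 0, 0, 0], [0, 0, 0, 0, 0, 0, 0], [0, 0, 0, 0, 0, 0, 0], [0, 0, 0, 0, 0, 0, 0], [0, 0, 0, 0, 0, 0, 0]], "grip_force": 45}}

```text
t: 19.2
tool_pos: [654.0, 163.3, 95.5]
eef_rot: [-1.939, -1.706, -0.709]
ft_force: [-0.6, -1.1, -0.1]
opening: 42.9
finger_force: 45.8
```

Run:
```python
from h import *
t=[487.06,-251.95,-.16]
s=env.get_state(); Q=R.from_rotvec(s["eef_rot"]); z=Q.as_matrix()[:,2]; P=np.array(s["tool_pos"]); print(s["opening"],P)
m=np.load("m.npy"); C=M(m[[0,1,3]],(0,-85,110))[0]; C[2]=108; print(Q.inv().apply(C-P))
Rp=Rg(t[2]+np.pi/2,30)
plan([(P-85*z,None),((600,-10,190),Rp),(M(t,(70,0,110))[0],Rp)],0,step=18,ang=4)
```

```text
42.850783853437896 [654.03 163.29  95.48]
[  1.99  -0.31 -14.74]
[[0.0,0.0,-0.68,0.0,0.0,0.0,0],[0.0,0.0,-0.68,0.0,0.0,0.0,0],[0.0,0.0,-0.68,0.0,0.0,0.0,0],[0.0,0.0,-0.68,0.0,0.0,0.0,0],[0.0,0.0,-0.68,0.0,0.0,0.0,0],[-0.33,-0.14,-0.46,-0.002,-0.065,0.003,0],[-0.37,-0.14,-0.43,-0.002,-0.066,0.003,0],[-0.39,-0.14,-0.41,-0.001,-0.065,0.003,0]]
[[-0.42,-0.14,-0.38,-0.002,-0.066,0.004,0],[-0.45,-0.13,-0.34,-0.002,-0.065,0.003,0],[-0.47,-0.14,-0.32,-0.002,-0.066,0.003,0],[-0.49,-0.13,-0.29,-0.002,-0.065,0.003,0],[-0.51,-0.12,-0.25,-0.001,-0.066,0.003,0],[-0.53,-0.13,-0.22,-0.002,-0.065,0.004,0],[-0.7,-0.01,0.15,0.0,0.0,0.0,0],[-0.7,-0.01,0.16,0.0,0.0,0.0,0]]
[[-0.7,0.0,0.15,0.0,0.0,0.0,0],[-0.7,-0.01,0.15,0.0,0.0,0.0,0],[-0.7,-0.01,0.15,0.0,0.0,0.0,0],[-0.7,-0.01,0.16,0.0,0.0,0.0,0],[-0.7,0.0,0.15,0.0,0.0,0.0,0],[-0.71,-0.01,0.15,0.0,0.0,0.0,0],[-0.7,-0.01,0.16,0.0,0.0,0.0,0],[-0.7,-0.01,0.15,0.0,0.0,0.0,0]]
[[-0.7,0.0,0.15,0.0,0.0,0.0,0],[-0.7,-0.01,0.15,0.0,0.0,0.0,0],[-0.7,-0.01,0.16,0.0,0.0,0.0,0],[-0.7,-0.01,0.15,0.0,0.0,0.0,0],[-0.7,0.0,0.15,0.0,0.0,0.0,0]]
29 end [ 556.26 -263.11  110.07] [-2.35 -2.   -0.1 ]
```

{"api": "step_arm", "payload": {"commands": [[0, 0, -0.4, 0, 0, 0, 0], [0, 0, -0.68, 0, 0, 0, 0], [0, 0, -0.68, 0, 0, 0, 0], [0, 0, -0.68, 0, 0, 0, 0], [0, 0, -0.96, 0, 0, 0, 0], [-0.33, -0.14, -0.46, -0.002, -0.065, 0.003, 0], [-0.37, -0.14, -0.43, -0.002, -0.065, 0.003, 0], [-0.39, -0.14, -0.41, -0.002, -0.065, 0.003, 0]]}}

```text
t: 20.0
tool_pos: [631.5, 67.3, 171.1]
eef_rot: [-2.087, -1.813, -0.526]
ft_force: [-0.3, 0.0, -2.9]
opening: 42.6
finger_force: 46.8
```

{"api": "step_arm", "payload": {"commands": [[-0.42, -0.14, -0.38, -0.002, -0.065, 0.003, 0], [-0.45, -0.13, -0.34, -0.002, -0.065, 0.003, 0], [-0.47, -0.14, -0.32, -0.002, -0.065, 0.003, 0], [-0.49, -0.13, -0.29, -0.002, -0.065, 0.003, 0], [-0.51, -0.12, -0.25, -0.002, -0.065, 0.003, 0], [-0.53, -0.13, -0.22, -0.002, -0.065, 0.003, 0], [-0.7, -0.01, 0.15, 0, 0, 0, 0], [-0.7, -0.01, 0.15, 0, 0, 0, 0]]}}

```text
t: 20.8
tool_pos: [593.9, -44.6, 179.0]
eef_rot: [-2.344, -2.0, -0.112]
ft_force: [-0.6, -0.2, -1.7]
opening: 42.9
finger_force: 46.8
```

{"api": "step_arm", "payload": {"commands": [[-0.7, -0.01, 0.15, 0, 0, 0, 0], [-0.7, -0.01, 0.15, 0, 0, 0, 0], [-0.7, -0.01, 0.15, 0, 0, 0, 0], [-0.7, -0.01, 0.15, 0, 0, 0, 0], [-0.7, -0.01, 0.15, 0, 0, 0, 0], [-0.7, -0.01, 0.15, 0, 0, 0, 0], [-0.7, -0.01, 0.15, 0, 0, 0, 0], [-0.7, -0.01, 0.15, 0, 0, 0, 0]]}}

```text
t: 21.6
tool_pos: [570.3, -179.5, 135.6]
eef_rot: [-2.345, -1.999, -0.109]
ft_force: [-0.2, 0.0, -1.2]
opening: 42.6
finger_force: 46.8
```

Run:
```python
from h import *
t=[487.06,-251.95,-.16]; Rp=Rg(t[2]+np.pi/2,30)
print(env.get_state()["tool_pos"],env.get_state()["opening"])
plan([(M(t,(70,0,110))[0],Rp),(M(t,(70,0,18))[0],Rp)],0,step=18,ang=4.5)
```

```text
[ 570.26 -179.51  135.62] 42.58562745258071
[[-0.69,-0.01,0.14,0.0,-0.001,0.0,0],[-0.7,0.0,0.14,0.001,-0.001,0.001,0],[-0.69,-0.01,0.15,0.0,-0.001,0.0,0],[-0.7,0.0,0.14,0.0,0.0,0.0,0],[-0.69,-0.01,0.15,0.001,-0.001,0.0,0],[-0.05,0.0,0.61,0.0,0.0,0.0,0],[-0.06,0.0,0.61,0.0,0.0,0.0,0],[-0.05,0.0,0.61,0.0,0.0,0.0,0]]
[[-0.05,0.0,0.61,0.0,0.0,0.0,0],[-0.06,0.0,0.61,0.0,0.0,0.0,0],[-0.05,0.0,0.61,0.0,0.0,0.0,0]]
11 end [ 556.07 -263.07   18.06] [-2.35 -2.   -0.1 ]
```

{"api": "step_arm", "payload": {"commands": [[-0.69, 0, 0.14, 0, 0, 0, 0], [-0.69, 0, 0.14, 0, 0, 0, 0], [-0.69, 0, 0.14, 0, 0, 0, 0], [-0.69, 0, 0.14, 0, 0, 0, 0], [-0.69, 0, 0.14, 0, 0, 0, 0], [-0.05, 0, 0.6, 0, 0, 0, 0], [-0.05, 0, 0.6, 0, 0, 0, 0], [-0.05, 0, 0.6, 0, 0, 0, 0]]}}

```text
t: 22.4
tool_pos: [557.2, -260.2, 63.6]
eef_rot: [-2.343, -1.999, -0.109]
ft_force: [0.3, 0.2, -1.5]
opening: 42.5
finger_force: 46.8
```

{"api": "step_arm", "payload": {"commands": [[-0.05, 0, 0.6, 0, 0, 0, 0], [-0.05, 0, 0.6, 0, 0, 0, 0], [-0.04, 0, 0.5, 0, 0, 0, 0], [0, 0, 0, 0, 0, 0, 0]]}}

```text
t: 22.8
tool_pos: [556.2, -259.5, 19.9]
eef_rot: [-2.341, -1.997, -0.107]
ft_force: [-0.1, 0.3, -1.6]
opening: 42.4
finger_force: 46.7
```

{"api": "step_arm", "payload": {"commands": [[0, 0, 0.12, 0, 0, 0, 0], [0, 0, 0.1, 0, 0, 0, 0], [0, 0, 0, 0, 0, 0, 0]]}}

```text
t: 23.1
tool_pos: [557.8, -260.2, 17.8]
eef_rot: [-2.345, -2.0, -0.11]
ft_force: [0.2, 0.1, -1.2]
opening: 42.9
finger_force: 46.8
```

{"api": "step_arm", "payload": {"commands": [[0, 0, 0.06, 0, 0, 0, 0], [0, 0, 0, 0, 0, 0, 0]]}}

```text
t: 23.3
tool_pos: [557.7, -260.0, 16.2]
eef_rot: [-2.345, -2.0, -0.11]
ft_force: [0.4, -0.2, -1.0]
opening: 42.7
finger_force: 46.8
```

{"api": "step_arm", "payload": {"commands": [[0, 0, 0.08, 0, 0, 0, 0], [0, 0, 0.08, 0, 0, 0, 0], [0, 0, 0, 0, 0, 0, 0]]}}

```text
t: 23.6
tool_pos: [557.4, -259.4, 11.4]
eef_rot: [-2.344, -1.999, -0.109]
ft_force: [0.4, 0.3, -1.4]
opening: 42.5
finger_force: 46.8
```

{"api": "step_arm", "payload": {"commands": [[0, 0, 0.05, 0, 0, 0, 0], [0, 0, 0, 0, 0, 0, 0]]}}

```text
t: 23.8
tool_pos: [557.6, -259.4, 10.5]
eef_rot: [-2.344, -1.999, -0.109]
ft_force: [0.3, 0.1, -1.3]
opening: 42.7
finger_force: 46.8
```

{"api": "step_arm", "payload": {"commands": [[0, 0, 0.05, 0, 0, 0, 0], [0, 0, 0, 0, 0, 0, 0]]}}

```text
t: 24.0
tool_pos: [557.8, -259.5, 10.2]
eef_rot: [-2.345, -2.0, -0.11]
ft_force: [-1.9, 1.0, 2.9]
opening: 42.3
finger_force: 47.1
```

{"api": "step_arm", "payload": {"commands": [[0, 0, 0.04, 0, 0, 0, 0], [0, 0, 0, 0, 0, 0, 0]]}}

```text
t: 24.2
tool_pos: [557.8, -259.5, 10.2]
eef_rot: [-2.345, -2.0, -0.11]
ft_force: [-4.8, 2.1, 8.1]
opening: 42.7
finger_force: 47.5
```

Floor contact (8 N). Release and back away.

{"api": "step_arm", "payload": {"commands": [[0, 0, -0.03, 0, 0, 0, 0], [0, 0, 0, 0, 0, 0, 0.56], [0, 0, 0, 0, 0, 0, 0.62], [0, 0, 0, 0, 0, 0, 0.68], [0, 0, 0, 0, 0, 0, 0.7]]}}

```text
t: 24.7
tool_pos: [557.7, -259.3, 8.9]
eef_rot: [-2.344, -1.999, -0.109]
ft_force: [0.3, -0.1, 0.5]
opening: 59.8
finger_force: 0.0
```

{"api": "step_arm", "payload": {"commands": [[0, 0, -0.3, 0, 0, 0, 0.72], [0, 0, -0.5, 0, 0, 0, 0.72], [0, 0, -0.9, 0, 0, 0, 0.72], [0, 0, -0.9, 0, 0, 0, 0.72], [0, 0, -0.9, 0, 0, 0, 0.72], [0, 0, -0.9, 0, 0, 0, 0.72], [0, 0, -0.9, 0, 0, 0, 0.72], [0, 0, -0.9, 0, 0, 0, 0.72]]}}

```text
t: 25.5
tool_pos: [555.3, -273.6, 166.2]
eef_rot: [-2.346, -2.0, -0.11]
ft_force: [0.5, 0.3, 0.4]
opening: 61.3
finger_force: 0.0
```

Run:
```python
from h import *
im,K,V,_=wristcam(); b=env.read_camera("scene")["image"]
cv2.imwrite("pics/end.png",np.hstack([im,b])[:,:,::-1][:,:, :] if 0 else cv2.resize(np.hstack([im,b]),(800,300))[:,:,::-1])
```

```text
(no output)
```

View pics/end.png

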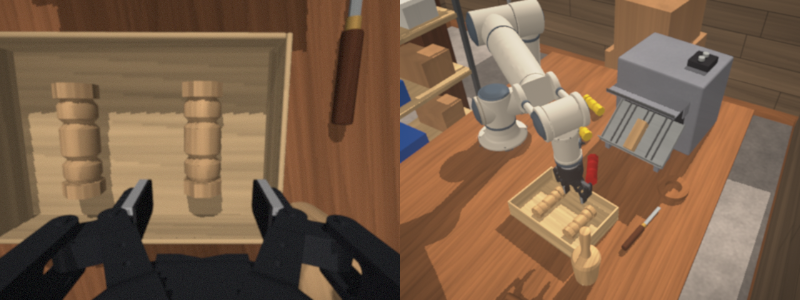

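Both spindles lie flat in the tote, at (78,140) and (203,140) in the wrist half. The billet is still in its lane, and the mallet, gouge and ring look untouched.

```bash
python3 -c "
from rig import env
print(env.job_done())"
```

```text
the job is handed in; nothing more can be done
None
```

The job is handed in: at about 25.5 s of the 54 s allowed, both finished spindles lay flat in the tote, the billet was still in its lane, and the mallet, gouge and ring looked undisturbed; the hand-in returned no verdict.

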